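# Flip a circuit board over the edge of the inspection step

### The arm

A 6-joint arm with a two-finger parallel gripper is mounted at the origin on a cart in front of the work surface, level with it; the furniture and walls round the work are solid. World frame = base frame: x ahead of the robot, y to its left, z up, the work surface at z = 0. Lengths are in mm, angles in rad, forces in N, time in s.
With the tool pointing down it reaches from about 350 to 975 mm from the base axis. Payload 7.1 kg.
Tool frame: the origin (TCP) lies on the front face of the gripper's body, between the roots of the fingers; the fingertips stand 80 mm ahead of it and the grasp point (between the pads) lies 61 mm ahead of it (env.tips_ahead is the distance from the TCP to the fingertips, in mm); z points along the fingers, y is the direction in which the jaws open and shut (so a half turn about z gives the same grasp; the last joint's range is limited). The gripper opens to 88 mm and grips with 3 to 60 N. Pads are 20 mm wide; open, the fingers measure 115 mm over their backs; the gripper's body (75 mm by 178 mm) begins 61 mm behind the grasp point.
Start: joints at [-1.163, 0.423, 1.63, -0, 1.089, -0.019], TCP at [258.74, -568.91, 302.675] pointing down, gripper open.
Joint ranges: [-3, 3], [-0.9, 2.11], [0.09, 2.58], [-1.31, 4.45], [0.11, 2.69], [-2.54, 2.54]. Speed limits (rad/s): [2.39, 2.39, 3.01, 3.14, 3.14, 3.14].

### API

Orientations are given as a unit quaternion [x, y, z, w].
In Python, from station import env, set_gripper, viewer, workorder gives the robot as it stands. Calls block until the motion is done:
- env.reach(position, orientation): joint-space move of the TCP to a pose.
- env.move_l(position, rot=None, rate=150, f_stop=None): straight line of the TCP; rot=None keeps the orientation; rate is the mean speed in mm/s. With f_stop (N) it stops when the force on the tool has changed by that much, and returns True; else False.
- env.move_joints(angles): joint-space move.
- set_gripper(opening): finger opening in mm; the grip force is fixed at half the most; returns when the fingers have stopped.
- env.hold(seconds).
- env.ik(position, orientation): joint angles nearest the present ones, or None.
- env.read_state(): the state.
- viewer.camera(name): name is "scene" or "top" or "wrist"; returns the picture (480x640x3 uint8, blue, green, red); there is no depth.
- viewer.camera_params(name): a dict with "fx", "fy", "cx", "cy" (pixels), "pose" (4x4, takes a point from camera to world coordinates); the wrist camera has in their place "tool_from_camera" (4x4, takes a point from camera to tool coordinates, whose origin is the TCP and whose axes are the flange's). Camera axes: x right, y up, looking along -z (the intrinsics and any distortion apply to the point x, -y, -z); pixel columns grow to the right and rows downward; lengths in mm; the calibration is good to about 2 mm. The wrist camera is an equidistant fisheye: a pixel r from the principal point sees the ray r / f radians off the axis. A picture is of the moment at which its call begins: read the wrist's pose just before it. camera_params takes no time and is no camera call.
A pose or a line that the arm cannot do raises env.IKError and nothing moves.
- workorder.sign_off(): hands the job in, once; it reports no verdict.
The state is a dict: "time_s": time; "qpos": joint angles; "dq": joint speeds; "tau": joint torques, N m; "tool_pos": TCP position; "orientation": TCP orientation; "force": force on the tool from outside, world axes, zero at the start; "wrist_torque": the same for the moment, N m; "width": finger opening in mm.
Only numpy, scipy, OpenCV 4.12 (cv2) and the standard library are available. Lean on these libraries where they do the work, as an engineer would, in place of code of your own. Each camera call takes 0.05 s, during which the arm holds its last target.

### The job

Turn the small circuit board over, face down onto the blue pad of the inspection step, without picking it up: with your fingertips push it along the bench until its far edge butts against the front edge of the step, then push its near edge up so that it stands on its far edge there and topples over onto the pad. It should end lying flat on the pad with its bare copper underside up; never lift or carry it, and leave the vial, the post and the memory stick where they are.

Things in the scene. Friction and masses are not known exactly. Their poses are not given: they have to be found in the camera images.
- step: Fixed aluminium inspection step with a blue pad on top, 110 (x) x 130 (y) x 12 mm high, with 6 mm high screw ears reaching 13 mm out at its sides. Origin on the bench under the middle of its front edge (upright face 12 mm high, towards the robot); x points from the front edge across the pad, y along the edge, z up. Pad: x 0..110, y -65..65, z = 12 mm.
- board: Loose circuit board, about 90 g, face up on the bench. From below: copper block 58 (x) x 84 (y) mm, z 0..7 mm; green board 70 x 96 mm, z 7..10 mm, overhanging the block by 6 mm all round (7 mm gap under its edges); silver shield can 44 x 76 mm, z 10..13 mm. Origin under the block's middle; x to the edge towards the step (yaw within 0.25 rad of the step's), z out of the can side.
- board_far_edge (a point): Middle of the far edge of the green board, the edge that faces the step at the start: board x = +35, y = 0, z = 8.5 mm. 20 to 50 mm short of the step's front face at the start.
- board_near_edge (a point): Middle of the near edge of the green board, the edge towards the robot at the start, to be pushed and tipped up: board x = -35, y = 0, z = 8.5 mm.
- amber_vial: Bystander: amber vial with a screw cap, 23 mm across, 52 mm tall, standing loose beside the step. Origin under its middle.
- steel_post: Bystander: bright steel post, 13 mm across, 50 mm tall, standing loose beside the step, on the right. Origin under its middle. Further right (beyond about y = -0.03 m, from about x = 0.55 m on) stands the tall dark enclosure, solid and fixed: bring the arm round in front of it.
- memory_stick: Bystander: white memory stick 16 x 52 x 8 mm lying loose on the bench beside the board. Origin under its middle.
Not all that is in view belongs to the job. What is shaped like the board but red is not meant.

How it is judged (in metres and radians):
On the way, in this order (a step that is already met when the one before it is completed fails the run):
1. the board lies on the bench with its far edge against the step's front edge (x of board_far_edge in the frame of step between -0.008 and 0.004 m and angle between board's own z axis and vertical below 0.25 rad), for 0.05 s.
2. the board is tipped up steeply while its far edge stays down on the bench in front of the step (angle between board's own z axis and vertical between 0.8 and 1.75 rad and height (world z) of board_far_edge below 0.02 m and x of board_far_edge in the frame of step between -0.03 and 0.004 m), for 0.05 s.
At the end, for the whole second after the job is handed in: The board lies at rest upside down (within 0.1 rad of level, copper underside up) on the step's pad, its middle over the pad (2 to 100 mm behind the front edge, within 50 mm of the middle line; edges may overhang); the robot touches nothing (angle between board's own z axis and vertical above 3.04 rad and x of board in the frame of step between 0.002 and 0.1 m and y of board in the frame of step between -0.05 and 0.05 m and height (world z) of board between 0.021 and 0.029 m and linear speed of board below 0.02 m/s and angular speed of board below 0.2 rad/s).
It fails at once if the board is lifted: its far edge rises more than 45 mm above the bench (height (world z) of board_far_edge above 0.045 m).
It fails at once if the amber vial is moved more than 15 mm (distance of amber_vial from where it was at the start of the episode above 0.015 m).
It fails at once if the standing steel post is moved more than 15 mm (distance of steel_post from where it was at the start of the episode above 0.015 m).
It fails at once if the memory stick is moved more than 15 mm (distance of memory_stick from where it was at the start of the episode above 0.015 m).
It also fails if it takes over 48 s, if anything falls off the work surface, if the arm or the gripper's body presses on something with over 40 N, if the wrist force passes 120 N, or if a joint passes its speed limit or range.

## Working session

There is one attempt and no reset: what is moved stays moved. The work goes in short steps, each a Python script; the robot and the scene stay as the last script left them, time stands still between calls to the robot, and variables do not carry over. Pictures are saved under pics/ and viewed, and the job is handed in when it is done.

```bash
ls; mkdir -p pics; python3 - <<'E'
from station import env,set_gripper,viewer,workorder
import cv2
for n in ["scene","top"]:
    cv2.imwrite(f"pics/{n}0.png",viewer.camera(n)); p=viewer.camera_params(n); print(n,p)
print(env.read_state())
E
```

```text
pics
scene {'fx': 616.5389088496381, 'fy': 616.5389088496381, 'cx': 320.5547734014743, 'cy': 245.1698618356194, 'pose': array([[ 8.36729285e-01,  2.60998925e-01, -4.81418389e-01,
         1.94202288e+02],
       [-5.47194807e-01,  4.32988871e-01, -7.16308928e-01,
        -4.37835997e+02],
       [ 2.14929445e-02,  8.62786299e-01,  5.05111725e-01,
         5.08148331e+02],
       [ 0.00000000e+00,  0.00000000e+00,  0.00000000e+00,
         1.00000000e+00]])}
top {'fx': 448.92094574536435, 'fy': 448.92094574536435, 'cx': 322.2044921264837, 'cy': 251.77838824098149, 'pose': array([[ 1.73666229e-02,  9.89953246e-01, -1.40324518e-01,
         5.01803588e+02],
       [-9.99758067e-01,  1.90878997e-02,  1.09297146e-02,
         2.29832893e+02],
       [ 1.34984067e-02,  1.40100757e-01,  9.90045237e-01,
         8.63494804e+02],
       [ 0.00000000e+00,  0.00000000e+00,  0.00000000e+00,
         1.00000000e+00]])}
{'time_s': 0.1, 'qpos': array([-1.16300382e+00,  4.23741284e-01,  1.63059632e+00,  1.70879274e-05,
        1.08858276e+00, -1.90102305e-02]), 'dq': array([ 0.00195628, -0.00058091, -0.00176311,  0.0008339 , -0.00102793,
        0.0002019 ]), 'tau': array([ 6.22480784e-04, -5.45608628e+01, -2.74323159e+01,  6.44782512e-02,
        1.88074802e-02,  4.29431168e-06]), 'tool_pos': array([ 258.59560373, -568.57312335,  302.00058041]), 'orientation': array([ 9.77316834e-01,  2.11781409e-01, -1.20811654e-04, -6.52812692e-04]), 'force': array([0.14784896, 0.09477059, 0.51174764]), 'wrist_torque': array([-0.02131141,  0.02530542, -0.00167472]), 'width': 87.91453950336967}
```

View pics/scene0.png

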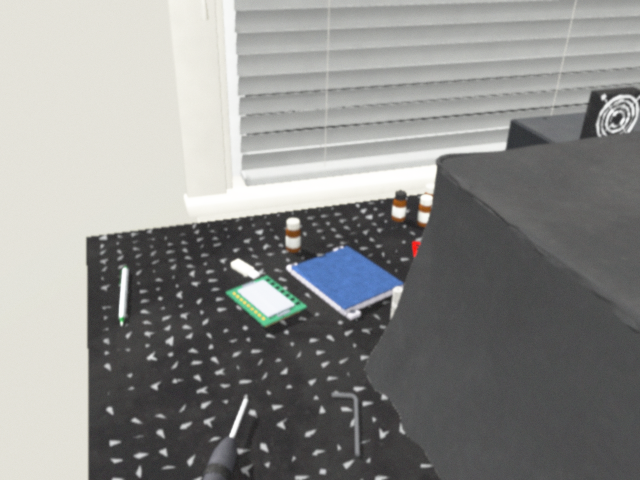

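View pics/top0.png

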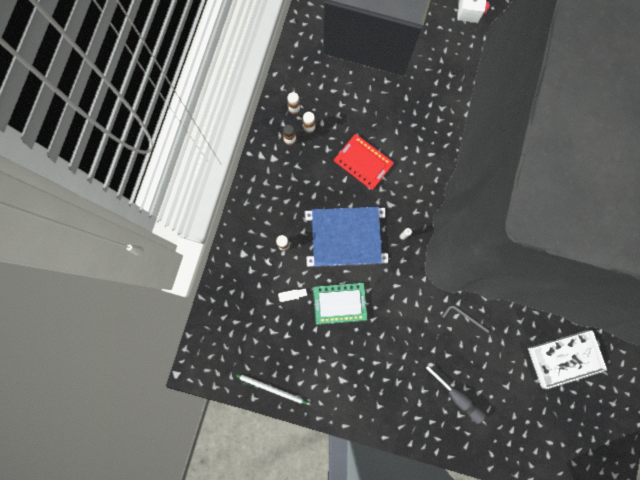

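Top view: the green board is at (340,303), the blue step at (347,237), the vial at (283,242), the post at (405,232) and the stick at (292,295). Scene view: board (265,299), step (346,278), post (396,300), vial (293,235).
Could be taken for the board: the green one at top (340,303), the red one at (364,161) and the white printed card at (568,358). I choose the green one. Three other vials at top (293,101), (308,121) and (289,135) are not the one beside the step.

```bash
cat > h.py <<'E'
from station import env,set_gripper,viewer,workorder
import cv2, numpy as np
from scipy.spatial.transform import Rotation as R
def ray(cam,px):
    p=viewer.camera_params(cam); T=p["pose"]
    d=np.array([(px[0]-p["cx"])/p["fx"],-(px[1]-p["cy"])/p["fy"],-1.0])
    return T[:3,3],T[:3,:3]@d
def onz(cam,px,z):
    o,d=ray(cam,px); return o+d*(z-o[2])/d[2]
def tri(pa,pb):
    (o1,d1),(o2,d2)=ray("top",pa),ray("scene",pb)
    A=np.stack([d1,-d2],1); t=np.linalg.lstsq(A,o2-o1,rcond=None)[0]
    a,b=o1+d1*t[0],o2+d2*t[1]; return (a+b)/2,np.linalg.norm(a-b)
def mask(img,lo,hi,roi):
    hsv=cv2.cvtColor(img,cv2.COLOR_BGR2HSV); m=cv2.inRange(hsv,np.array(lo),np.array(hi))
    k=np.zeros_like(m);x0,y0,x1,y1=roi;k[y0:y1,x0:x1]=m[y0:y1,x0:x1]; return k
def rect(m):
    c=cv2.findContours(cv2.morphologyEx(m,cv2.MORPH_CLOSE,np.ones((5,5))),cv2.RETR_EXTERNAL,cv2.CHAIN_APPROX_NONE)[0]
    c=max(c,key=cv2.contourArea); return c
E
python3 - <<'E'
from h import *
t=cv2.imread("pics/top0.png"); s=cv2.imread("pics/scene0.png")
def fit(cam,img,lo,hi,roi,z):
    c=rect(mask(img,lo,hi,roi))
    pts=np.array([onz(cam,p,z)[:2] for p in c[:,0,:].astype(float)],np.float32)
    r=cv2.minAreaRect(pts); b=cv2.boxPoints(r)
    print(cam,"ctr",np.round(r[0],1),"size",np.round(r[1],1),"ang",round(r[2],2)); print(np.round(b,1).tolist())
G=([40,80,40],[90,255,255]);B=([100,100,50],[130,255,255])
fit("top",t,*G,(300,270,380,335),10); fit("scene",s,*G,(215,260,320,335),10)
fit("top",t,*B,(295,195,400,275),12); fit("scene",s,*B,(280,240,420,330),12)
# others
for n,px,z in [("vialcap",(283,242),52),("postcap",(405,232),50),("stick",(292,295),8)]: print(n,np.round(onz("top",px,z),1))
cr=cv2.resize(t[180:340,250:440],None,fx=4,fy=4,interpolation=cv2.INTER_CUBIC)[:600]; cv2.imwrite("pics/crop_t.png",cr)
cr=cv2.resize(s[215:345,215:415],None,fx=4,fy=4,interpolation=cv2.INTER_CUBIC); cv2.imwrite("pics/crop_s.png",cr)
E
```

```text
top ctr [508.3 184. ] size [37.4 98.1] ang 6.11
[[484.5, 230.8000030517578], [495.0, 133.1999969482422], [532.2000122070312, 137.1999969482422], [521.7000122070312, 234.8000030517578]]
scene ctr [522.2 184.5] size [ 74.8 102.1] ang 5.46
[[480.1000061035156, 231.8000030517578], [489.79998779296875, 130.10000610351562], [564.2999877929688, 137.3000030517578], [554.5999755859375, 238.89999389648438]]
top ctr [655.4 174.8] size [109.6 130.9] ang 3.53
[[596.7000122070312, 236.8000030517578], [604.7000122070312, 106.0999984741211], [714.0999755859375, 112.9000015258789], [706.0, 243.60000610351562]]
scene ctr [653.3 176.2] size [112.2 133.7] ang 3.32
[[593.4000244140625, 239.6999969482422], [601.2000122070312, 106.19999694824219], [713.2000122070312, 112.69999694824219], [705.4000244140625, 246.1999969482422]]
vialcap [633.5 292.9  52. ]
postcap [656.9  68.6  50. ]
stick [539.1 276.3   8. ]
```

View pics/crop_t.png

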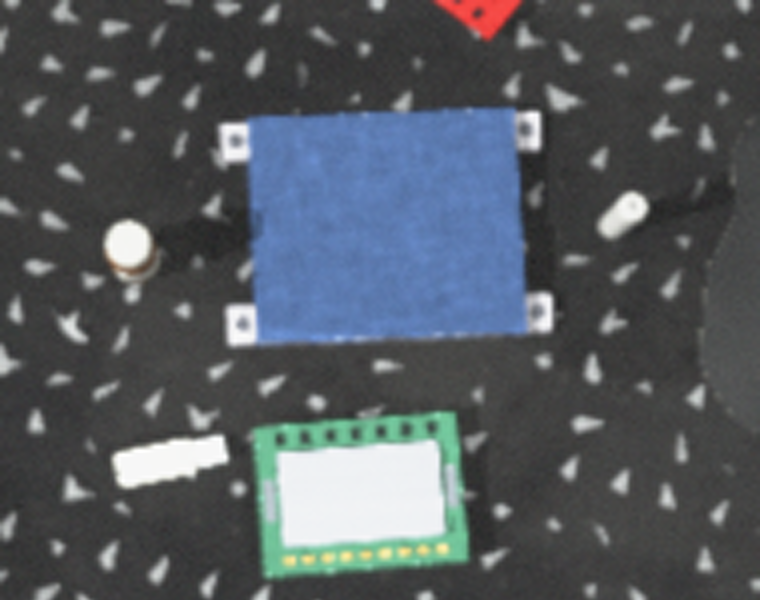

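View pics/crop_s.png

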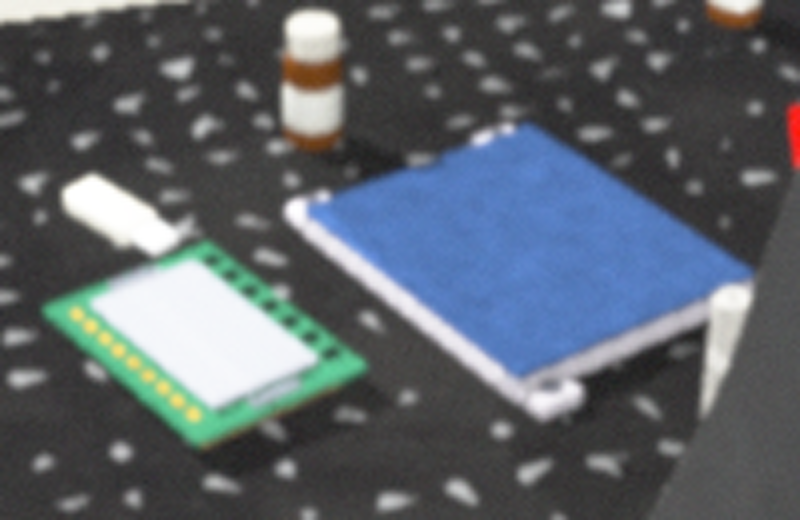

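The crops confirm the choice: green board with a silver can at top (340,303), and the red lookalike is left out. The scales fit: the pad measures 110x131 mm, and the board about 98 mm in y. I now take the board corners from the top crop and bring the arm round.

```bash
cat >> h.py <<'E'
YAW=0.061; SF=np.array([599.5,172.0])   # step front mid (avg)
def rot(th,yaw=YAW):
    m=np.array([[np.cos(th),0,np.sin(th)],[0,-1,0],[np.sin(th),0,-np.cos(th)]]); # rows: check below
    X=np.array([np.cos(th),0,np.sin(th)]);Y=np.array([0,-1,0]);Z=np.cross(X,Y)
    return R.from_euler('z',yaw)*R.from_matrix(np.stack([X,Y,Z],1))
def tcp(xs,ys,z,th):
    "TCP so that the fingertips' front lower corner sits at step-frame xs,ys and height z"
    c=np.array([np.cos(YAW)*xs-np.sin(YAW)*ys+SF[0],np.sin(YAW)*xs+np.cos(YAW)*ys+SF[1],z])
    r=rot(th); return c-r.apply([10,0,env.tips_ahead]), r.as_quat()
def corner():
    s=env.read_state(); r=R.from_quat(s["orientation"]); c=s["tool_pos"]+r.apply([10,0,env.tips_ahead])
    d=c[:2]-SF; return np.round([np.cos(YAW)*d[0]+np.sin(YAW)*d[1],-np.sin(YAW)*d[0]+np.cos(YAW)*d[1],c[2]],2),s
def rep(t=""):
    c,s=corner(); f=s["force"]; print(t,"t",round(s["time_s"],2),"corner",c,"f",np.round(f,1)); return c,s
def snap(n,cam,roi=None,k=1):
    im=viewer.camera(cam)
    if roi: x0,y0,x1,y1=roi; im=cv2.resize(im[y0:y1,x0:x1],None,fx=k,fy=k,interpolation=cv2.INTER_CUBIC)
    cv2.imwrite(f"pics/{n}.png",im)
E
python3 - <<'E'
from h import *
def st(p): d=p[:2]-SF; return np.round([np.cos(YAW)*d[0]+np.sin(YAW)*d[1],-np.sin(YAW)*d[0]+np.cos(YAW)*d[1]],1)
for n,c in [("farL",(253,428)),("farR",(457,411)),("nearR",(468,558)),("nearL",(265,578))]:
    print(n,st(onz("top",(c[0]/4+250-.4,c[1]/4+180-.4),10)))
for n,c in [("nearL",(43,312)),("farL",(205,243)),("farR",(368,368)),("nearR",(200,445))]:
    print(n,st(onz("scene",(c[0]/4+215-.4,c[1]/4+215-.4),10)))
print(tcp(-130,14,120,.2), env.tips_ahead)
print([onz("top",p,0).round() for p in [(430,280),(600,330)]])
for p in ([370,-260,320],[440,0,320]): print(env.ik(p,rot(0.0).as_quat()))
E
```

```text
farL [-39.8  67.6]
farR [-35.9 -29.8]
nearR [-105.2  -31. ]
nearL [-110.3   64.8]
nearL [-113.9   62.4]
farL [-43.6  67.4]
farR [-39.7 -30.2]
nearR [-109.2  -33.3]
(array([443.24189655, 176.48250297, 196.41863292]), array([ 0.9945414 ,  0.03034292,  0.09978699, -0.00304445])) 80.0
[array([573.,  11.,   0.]), array([ 483., -313.,    0.])]
[-6.38855409e-01  1.42095587e-01  1.98046954e+00 -4.44089210e-16
  1.01902753e+00  8.70940918e-01]
[-2.70487527e-02  1.22456747e-01  2.00403241e+00 -4.44089210e-16
  1.01510350e+00  1.48274757e+00]
```

```bash
python3 - <<'E'
from h import *
env.reach([365,-250,320],rot(0.).as_quat()); rep()
env.reach([410,20,300],rot(0.).as_quat()); rep()
set_gripper(60)
p,q=tcp(-130,17,70,.2); env.reach(p,q); rep()
snap("top1","top")
p,q=tcp(-130,17,14,.2); env.move_l(p,q,rate=80); rep()
E
```

```text
t 1.38 corner [-249.55 -407.62  240.17] f [-0.1  0.3 -0.7]
 t 2.44 corner [-188.08 -140.94  220.05] f [0.9 0.4 0.1]
 t 3.97 corner [-129.71   16.8    70.4 ] f [ 0.3 -0.1  0.8]
 t 4.87 corner [-129.82   16.99   14.18] f [-0.1 -0.3  0. ]
```

View pics/top1.png

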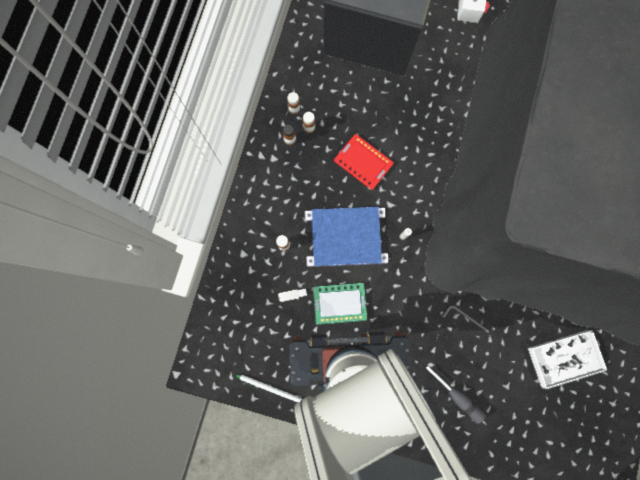

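The top view shows the gripper behind the board at about (345,345), and nothing has moved. Next I touch the bench to get its height, then push.

```bash
python3 - <<'E'
from h import *
p,q=tcp(-130,17,1,.2); print(env.move_l(p,q,rate=15,f_stop=2.5)); c,s=rep("touch")
p,q=tcp(-130,17,c[2]+1.0,.2); env.move_l(p,q,rate=20); c,s=rep("up")
snap("w1","wrist"); snap("s1","scene",(200,200,400,350),4)
print(s["width"])
E
```

```text
True
touch t 5.53 corner [-129.92   17.01    3.97] f [-1.3 -1.4  6.3]
up t 5.78 corner [-130.05   17.      4.85] f [0.7 0.1 0.5]
59.90828910466939
```

View pics/w1.png

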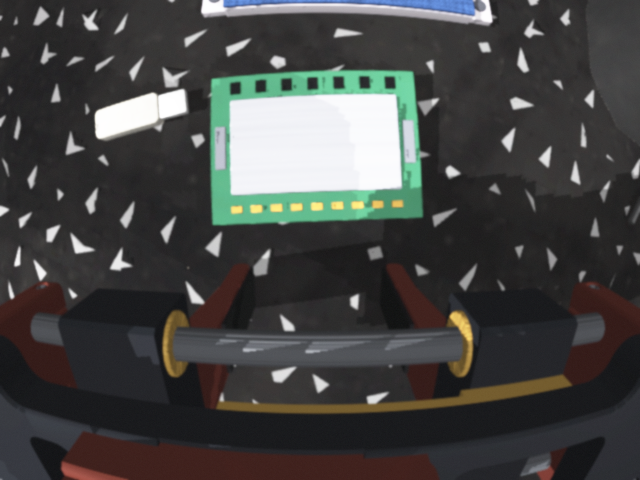

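View pics/s1.png

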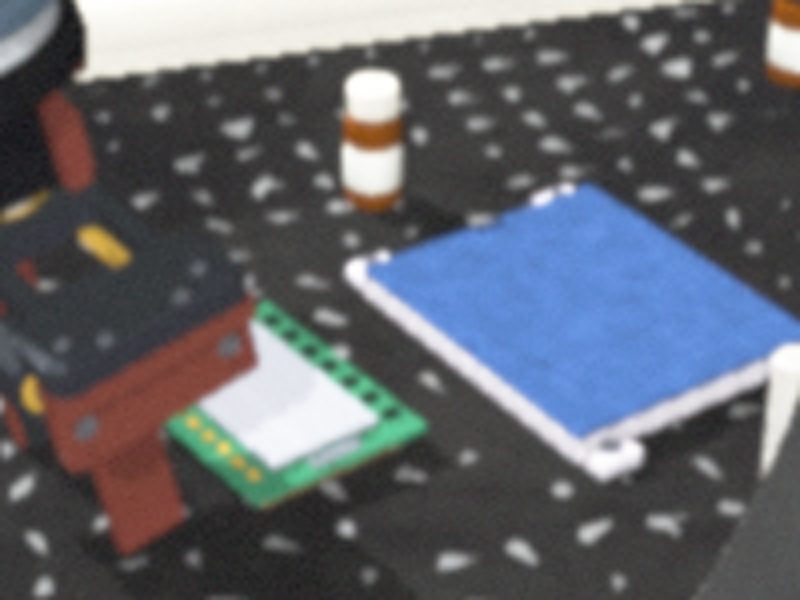

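The wrist view shows the fingertips at (240,265) and (395,265), centred on the board's near edge at (317,220). The corner height from the touch matches the geometry. Pushing now.

```bash
python3 - <<'E'
from h import *
p,q=tcp(-80,17,4.9,.2); print(env.move_l(p,q,rate=35,f_stop=8)); rep("pre")
p,q=tcp(-60,17,4.9,.2); print(env.move_l(p,q,rate=12,f_stop=3.5)); rep("contact")
env.hold(.1); rep("held")
snap("w2","wrist"); snap("s2","scene",(200,200,400,350),4)
E
```

```text
False
pre t 7.45 corner [-80.01  17.05   4.93] f [-0.   0.1  0.7]
True
contact t 8.34 corner [-71.5   16.81   4.43] f [ 0.2 -0.2  0.6]
held t 8.44 corner [-71.57  16.79   4.34] f [ 0.9 -0.1 -0.3]
```

View pics/w2.png

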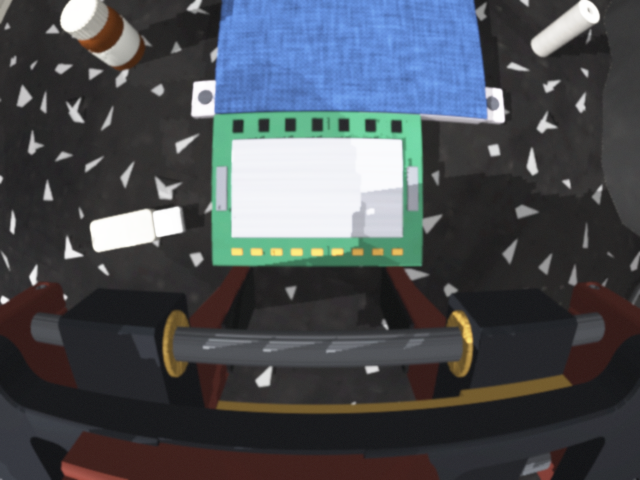

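View pics/s2.png

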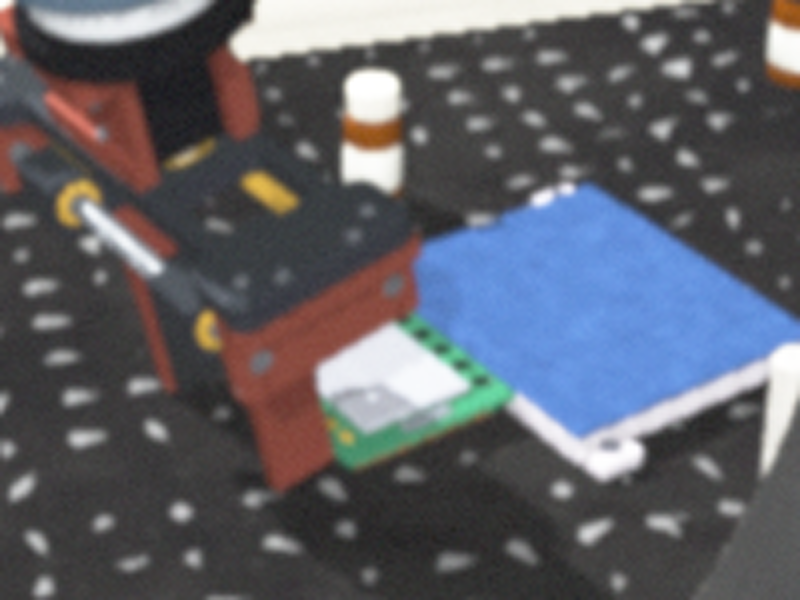

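Both views show the far edge butted to the step (wrist y≈113; scene (510,395)), and the stick and vial are where they were. I press lightly to confirm.

```bash
python3 - <<'E'
from h import *
for x in (-71,-70.5,-70,-69.5,-69,-68.5):
    p,q=tcp(x,17,4.6,.2); env.move_l(p,q,rate=10); env.hold(.05); c,s=rep(str(x))
    if s["force"][0]<-5: break
E
```

```text
-71 t 8.84 corner [-71.27  16.9    4.45] f [-1.2 -0.9 -0.5]
-70.5 t 9.14 corner [-71.1   16.89   4.39] f [-3.6 -0.   0.5]
-70 t 9.44 corner [-71.    16.85   4.35] f [-5.5  0.7  3.2]
```

Firm contact at 5 N, so the far edge sits at about -1.6 in my step frame (the calibration offset). Next I follow the computed tipping arc, with a small forward bias.

```bash
cat >> h.py <<'E'
OFF=-1.6
P=np.array([[29,0],[-29,0],[35,7],[35,10],[22,13],[-35,7]],float)
def board(phi):
    c,s=np.cos(phi),np.sin(phi); q=np.stack([P[:,0]*c+P[:,1]*s,-P[:,0]*s+P[:,1]*c],1)
    q[:,1]-=q[:,1].min(); q[:,0]-=q[q[:,1]<12][:,0].max(); return q
def target(deg,th=.2,sq=.8):
    r=board(np.radians(deg))[5]; d=np.interp(deg,[0,5,30],[2.7,2.7,4])
    return r[0]+d*np.sin(th)+OFF+sq, r[1]-d*np.cos(th)
E
python3 - <<'E'
from h import *
print([np.round(target(d),1).tolist() for d in range(0,91,15)])
for d in (2,4,7,10,14,18):
    x,z=target(d); p,q=tcp(x,17,z,.2); env.move_l(p,q,rate=15); rep(str(d))
snap("w3","wrist"); snap("s3","scene",(200,200,400,350),4)
E
```

```text
[[-70.3, 4.4], [-68.6, 20.2], [-62.1, 34.1], [-51.6, 46.3], [-37.6, 56.7], [-21.0, 63.7], [-3.0, 66.1]]
2 t 9.72 corner [-71.02  16.8    6.36] f [-4.8  0.9 -0.5]
4 t 10.03 corner [-70.94  16.81   8.7 ] f [-5.3  0.4 -0.2]
7 t 10.39 corner [-70.75  16.79  11.93] f [-5.6 -0.3 -1. ]
10 t 10.75 corner [-70.43  16.79  15.02] f [-5.3  0.8  0.3]
14 t 11.18 corner [-69.76  16.76  19.03] f [-5.6  0.2  1.2]
18 t 11.6 corner [-68.94  16.71  22.88] f [-7.7 -0.4  1.9]
```

View pics/s3.png

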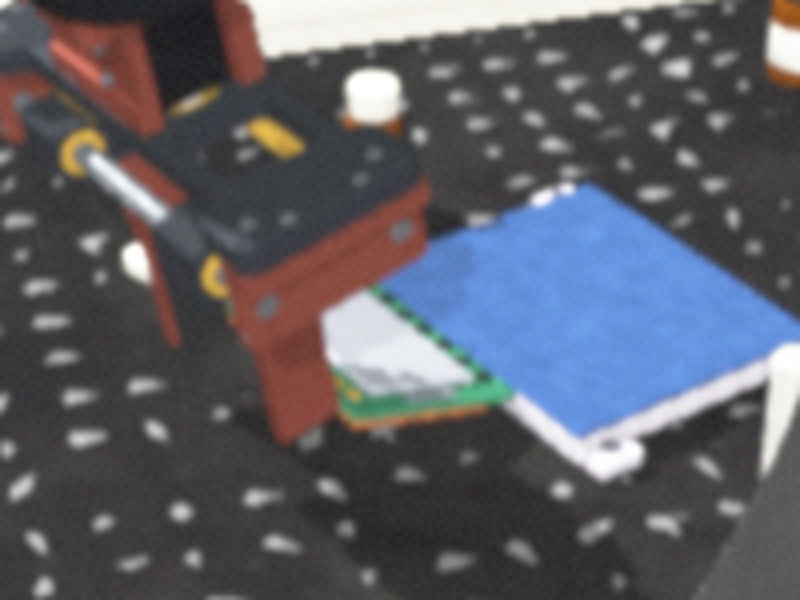

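View pics/w3.png

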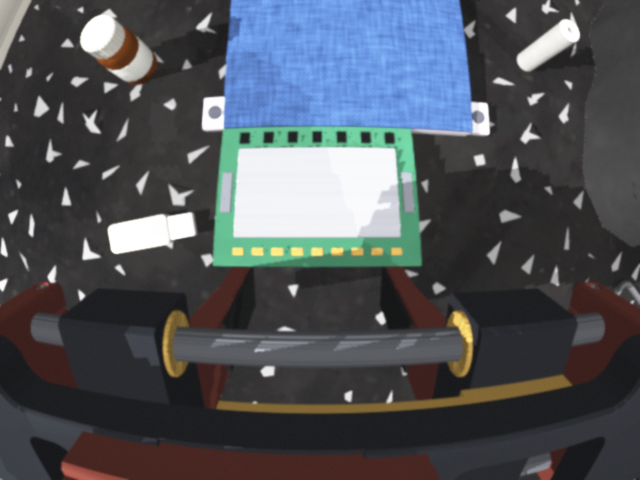

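The board is tipping as computed. Its near edge rises with the fingers (wrist row 265), and the far edge stays at the step (wrist row 130). Continuing.

```bash
python3 - <<'E'
from h import *
for d in (23,28,33,38,43,48):
    x,z=target(d,sq=.5); p,q=tcp(x,17,z,.2); env.move_l(p,q,rate=22); c,s=rep(str(d))
    if abs(s["force"]).max()>15: break
snap("w4","wrist"); snap("s4","scene",(200,200,400,350),4)
E
```

```text
23 t 12.07 corner [-67.53  16.68  27.67] f [-9.2  0.9  2.5]
28 t 12.46 corner [-65.84  16.61  31.98] f [-10.8   1.9   4.3]
33 t 12.85 corner [-63.91  16.54  36.16] f [-14.1   1.5   5.7]
38 t 13.24 corner [-61.63  16.45  40.15] f [-17.4   2.9   9.7]
```

View pics/s4.png

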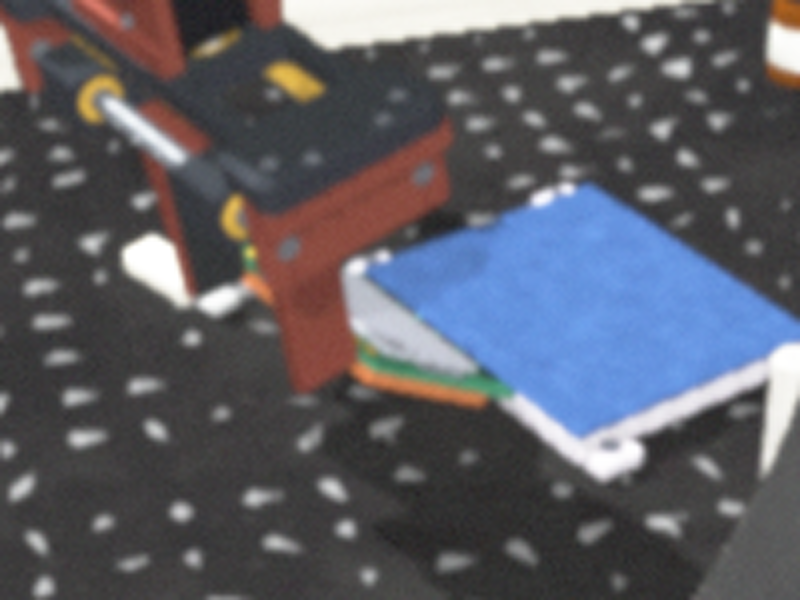

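View pics/w4.png

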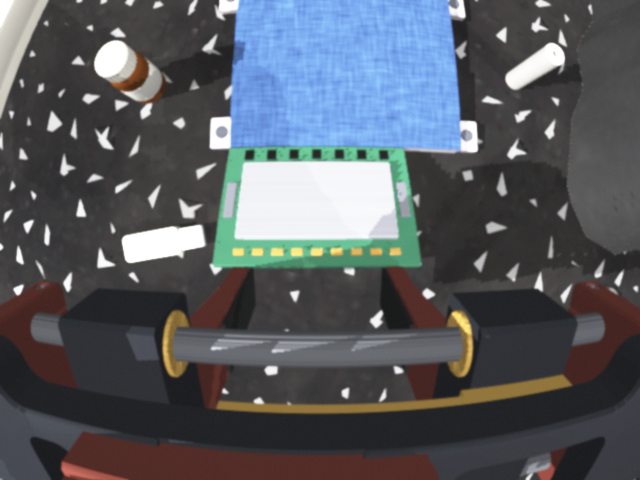

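The board is at about 38°, but the squeeze has grown to 17 N along the board, probably because the far edge is stuck on the step by friction. I ease back until the force is small.

```bash
python3 - <<'E'
from h import *
x,z=target(38,sq=.5)
for k in range(8):
    x-=.7; p,q=tcp(x,17,z,.2); env.move_l(p,q,rate=15); c,s=rep(f"{x:.1f},{z:.1f}")
    if s["force"][0]>-5: break
env.hold(.1);rep()
snap("w5","wrist"); snap("s5","scene",(250,240,350,315),8)
E
```

```text
-58.0,41.0 t 13.59 corner [-61.63  16.52  40.29] f [-16.2   2.7   8.6]
-58.7,41.0 t 13.84 corner [-61.64  16.58  40.49] f [-13.9   1.1   6.9]
-59.4,41.0 t 14.09 corner [-61.62  16.66  40.71] f [-11.4   1.7   5.7]
-60.1,41.0 t 14.34 corner [-61.61  16.7   40.89] f [-9.8  0.7  5.2]
-60.8,41.0 t 14.59 corner [-61.66  16.77  41.07] f [-7.4 -0.6  4.3]
-61.5,41.0 t 14.84 corner [-61.68  16.84  41.23] f [-5.  -1.7  3. ]
 t 14.94 corner [-61.69  16.86  41.2 ] f [-6.  -1.3  2.5]
```

View pics/s5.png

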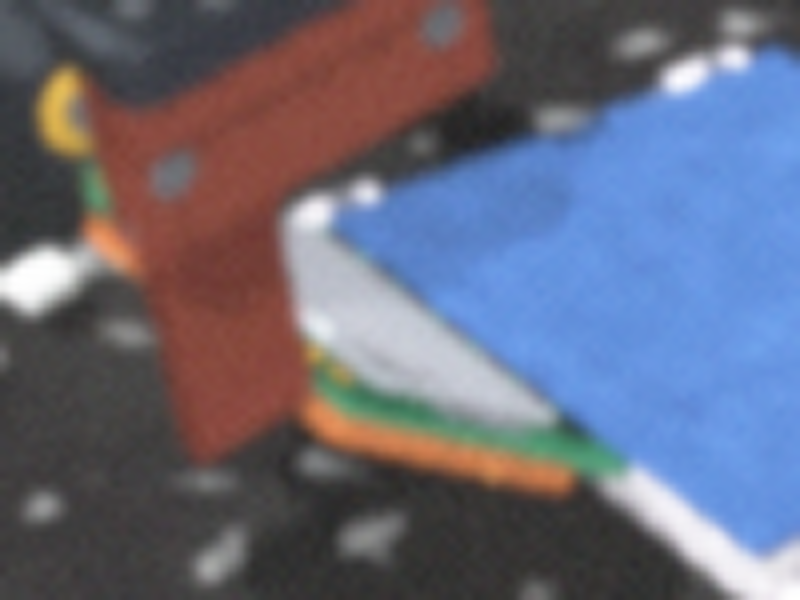

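View pics/w5.png

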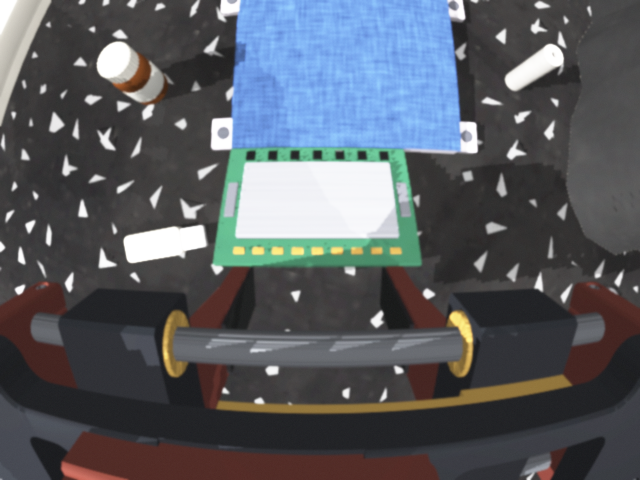

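```bash
python3 - <<'E'
from h import *
x,z=-61.5,41.0
for k in range(8):
    x-=.4; p,q=tcp(x,17,z,.2); env.move_l(p,q,rate=15); env.hold(.05); c,s=rep(f"{x:.1f},{z:.1f}")
    if s["force"][0]>-1.6: break
snap("w6","wrist"); snap("s6","scene",(250,240,350,315),8)
E
```

```text
-61.9,41.0 t 15.34 corner [-61.78  16.94  41.15] f [-5.1 -0.4  3.1]
-62.3,41.0 t 15.64 corner [-61.28  17.29  41.36] f [-0.5  0.2  0.4]
```

View pics/s6.png

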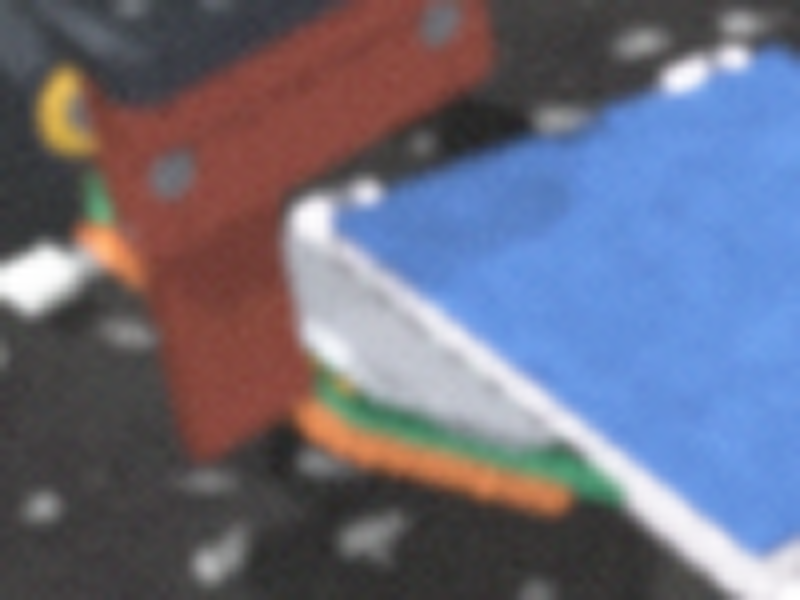

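It settled: the far edge has dropped back down in front of the step, whose white face now shows above it, and the force is near 0. I continue with small force-corrected steps.

```bash
cat > fb.py <<'E'
from h import *
def arc(d0,d1,x,z,step=2.5,ft=-2.0,lim=12,rate=20):
    "follow the model arc increments from command x,z; trim x by the force"
    d=d0
    while d<d1:
        a,b=target(d),target(d+step); d+=step
        c,s=corner(); f=s["force"][0]
        x+=b[0]-a[0]+np.clip((f-ft)*.18,-.8,.8); z+=b[1]-a[1]
        p,q=tcp(x,17,z,.2); env.move_l(p,q,rate=rate); 
        c,s=corner(); print(round(d,1),"t",round(s["time_s"],2),"cmd",round(x,1),round(z,1),"c",c,"f",np.round(s["force"],1))
        if abs(s["force"]).max()>lim: break
    return d,x,z
E
python3 - <<'E'
from fb import *
arc(36,55,-62.3,41.0)
snap("w7","wrist"); snap("s7","scene",(250,240,350,315),8)
E
```

```text
38.5 t 16.03 cmd -60.3 43.0 c [-60.06  17.04  43.22] f [-0.3  0.7  0.8]
41.0 t 16.32 cmd -58.1 45.0 c [-58.18  16.98  45.06] f [-2.7 -0.2  1.8]
43.5 t 16.61 cmd -56.3 46.9 c [-56.3   16.97  46.95] f [-1.6  0.5  0.9]
46.0 t 16.9 cmd -54.2 48.6 c [-54.26  16.93  48.68] f [-2.5 -0.4  2.9]
48.5 t 17.18 cmd -52.1 50.3 c [-52.08  17.01  50.43] f [-3.3 -0.5  3.5]
51.0 t 17.47 cmd -50.1 52.1 c [-49.76  17.03  52.34] f [-2.8 -1.5  2.6]
53.5 t 17.76 cmd -47.9 54.0 c [-47.55  17.03  54.14] f [-1.7 -0.5  1.3]
56.0 t 18.06 cmd -45.4 55.8 c [-45.27  17.02  55.86] f [-2.4 -0.3  2.5]
```

View pics/s7.png

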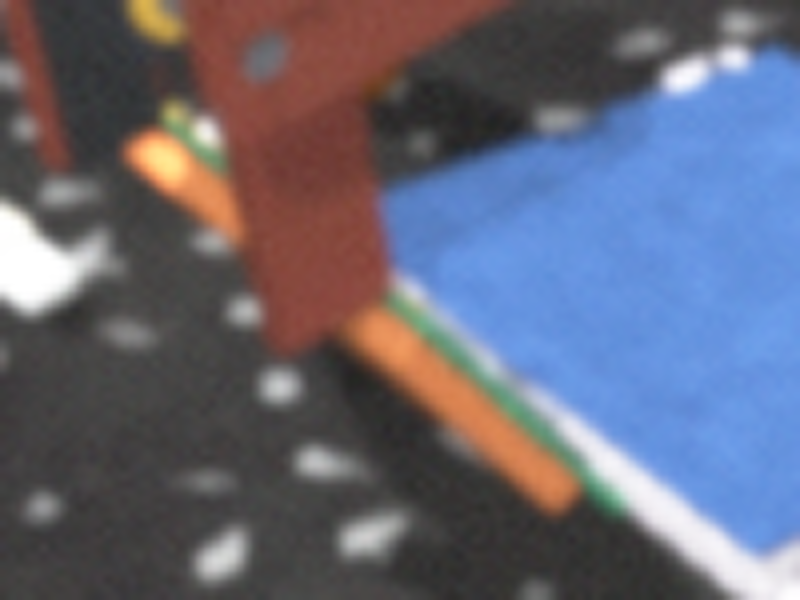

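View pics/w7.png

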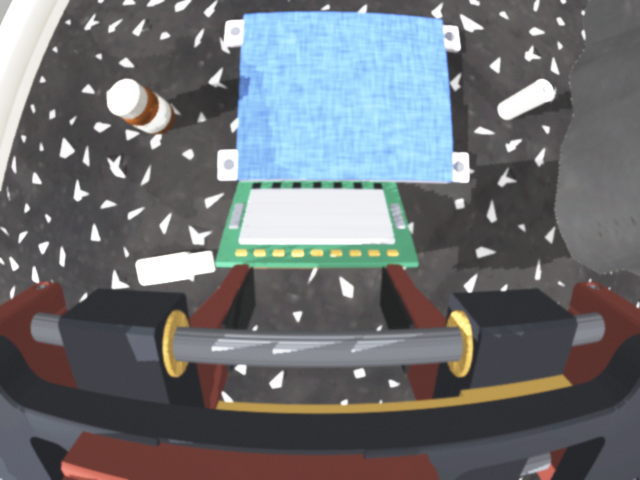

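The copper side and a tilt of about 55° are visible, with the far edge down at the foot of the step (crop (620,500)). Continuing.

```bash
python3 - <<'E'
from fb import *
arc(56,80,-45.4,55.8,step=3,rate=20)
snap("w8","wrist"); snap("s8","scene",(230,225,350,315),6)
E
```

```text
59 t 18.49 cmd -42.4 57.8 c [-42.21  17.02  57.96] f [-3.  -1.6  3.3]
62 t 18.82 cmd -39.5 59.6 c [-39.27  17.    59.76] f [-3.4 -0.2  5.3]
65 t 19.13 cmd -36.5 61.2 c [-36.15  17.    61.51] f [-3.3 -2.   5.7]
68 t 19.45 cmd -33.4 62.7 c [-32.87  17.04  63.14] f [-2.8 -2.1  7.2]
71 t 19.77 cmd -30.2 64.0 c [-29.4   17.05  64.63] f [-4.1 -1.3  8.5]
74 t 20.09 cmd -27.1 65.1 c [-26.09  17.11  65.89] f [-3.  -1.5  8. ]
77 t 20.42 cmd -23.8 66.0 c [-22.44  17.11  67.  ] f [-2.1 -3.1  9.2]
80 t 20.75 cmd -20.2 66.7 c [-18.55  17.17  67.98] f [-2.8 -1.6 10.7]
```

View pics/s8.png

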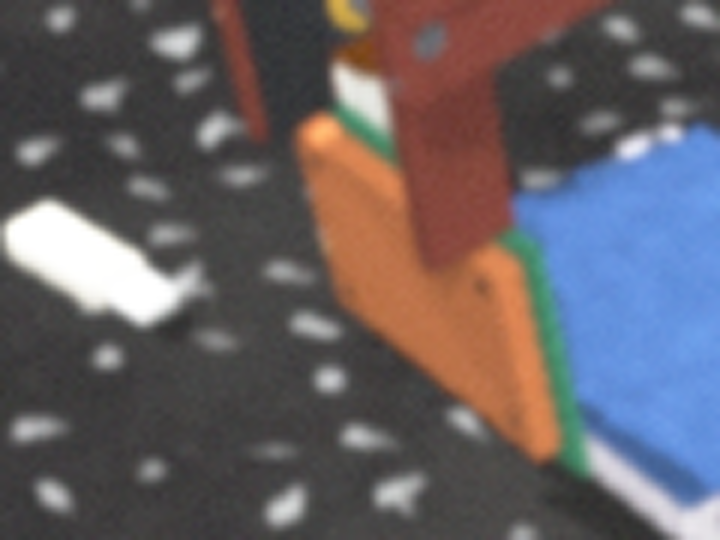

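View pics/w8.png

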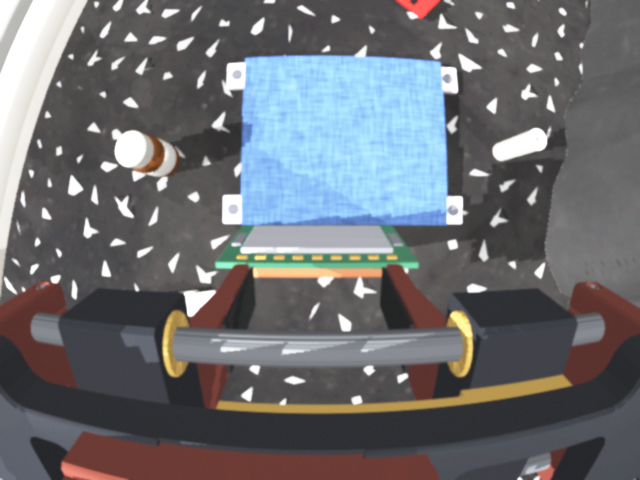

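The board now stands at about 75° (copper face to the robot, can towards the step), on its far edge at the foot of the step. Next I push its top forward almost level, easing the down-force as I go.

```bash
python3 - <<'E'
from h import *
x,z=-20.2,66.9
while x<-3:
    x+=2.5; c,s=corner(); fz=s["force"][2]
    z=min(67.6,z+ (0.25 if fz>6 else 0))
    p,q=tcp(x,17,z,.2); env.move_l(p,q,rate=20); c,s=rep(f"{x:.1f} {z:.1f}")
    if abs(s["force"]).max()>16: break
snap("w9","wrist"); snap("s9","scene",(230,225,350,315),6)
E
```

```text
-17.7 67.2 t 21.12 corner [-15.78  17.2   68.54] f [-1.3 -2.1 10. ]
-15.2 67.4 t 21.4 corner [-12.97  17.2   69.  ] f [-1.2 -1.7 11.8]
-12.7 67.6 t 21.68 corner [-10.25  17.21  69.33] f [-1.5 -1.3 11. ]
-10.2 67.6 t 21.95 corner [-7.39 17.22 69.58] f [-0.8 -2.6 10.7]
-7.7 67.6 t 22.23 corner [-4.63 17.27 69.73] f [-0.4 -3.2 11.7]
-5.2 67.6 t 22.5 corner [-2.09 17.24 69.75] f [ 0.2 -2.9 12.6]
-2.7 67.6 t 22.77 corner [ 0.37 17.27 69.75] f [-0.3 -3.4 11.8]
```

View pics/s9.png

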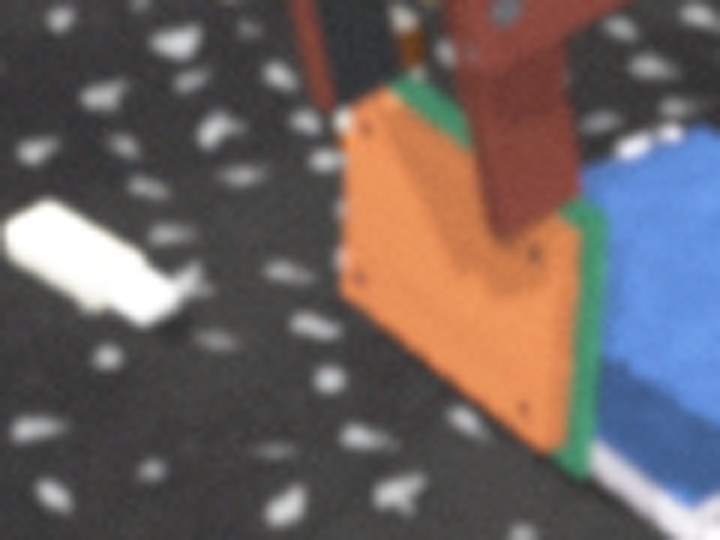

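View pics/w9.png

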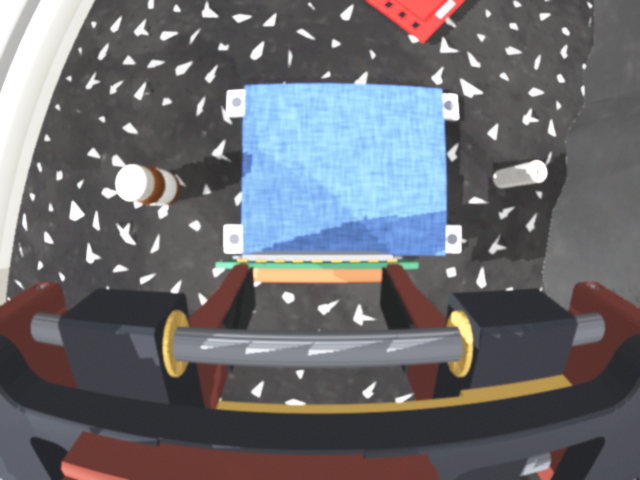

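The board is about vertical (thin green line at wrist row 265). The fingertips have crept onto its top edge and carry it by friction, with about 12 N downward. I keep drawing it forward past vertical, looking as I go.

```bash
python3 - <<'E'
from h import *
x,z=-2.7,67.6
for k in range(3):
    x+=2; 
    p,q=tcp(x,17,z,.2); env.move_l(p,q,rate=16); c,s=rep(f"{x:.1f} {z:.1f}")
snap("w10","wrist",(180,200,460,340),2.8); snap("s10","scene",(230,225,350,315),6)
E
```

```text
-0.7 67.6 t 23.15 corner [ 2.35 17.29 69.68] f [-0.2 -2.5 10.7]
1.3 67.6 t 23.43 corner [ 4.3  17.34 69.57] f [ 1.2 -2.5 10.1]
3.3 67.6 t 23.7 corner [ 6.16 17.31 69.37] f [ 1.1 -2.2  8.9]
```

View pics/s10.png

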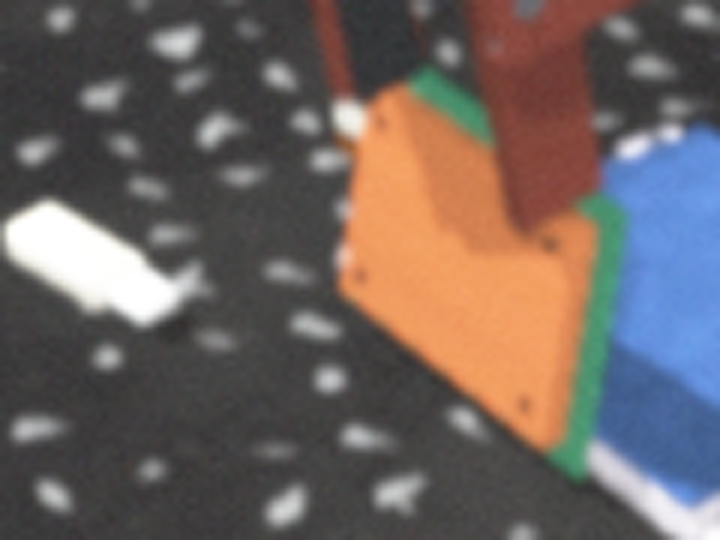

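View pics/w10.png

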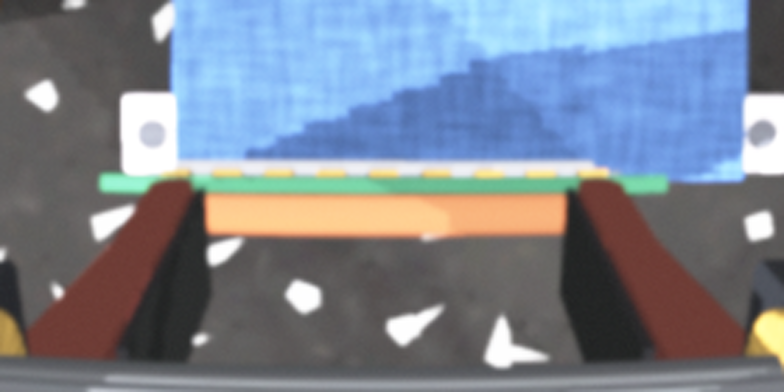

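It follows and is now a few degrees past vertical. Continuing until it goes over.

```bash
python3 - <<'E'
from h import *
x,z=3.3,67.6
for k in range(6):
    x+=2; 
    p,q=tcp(x,17,z,.2); env.move_l(p,q,rate=16); c,s=rep(f"{x:.1f} {z:.1f}")
    if s["force"][2]<1.5: break
snap("w11","wrist",(180,200,460,340),2.8); snap("s11","scene",(230,225,350,315),6)
E
```

```text
5.3 67.6 t 24.07 corner [ 7.95 17.34 69.13] f [ 0.  -1.   6.6]
7.3 67.6 t 24.35 corner [ 9.59 17.35 68.88] f [ 1.7 -0.5  6. ]
9.3 67.6 t 24.62 corner [11.11 17.33 68.58] f [0.5 0.1 6.1]
11.3 67.6 t 24.9 corner [12.53 17.27 68.28] f [1.1 0.1 7.8]
13.3 67.6 t 25.18 corner [14.12 17.2  68.05] f [ 1.1 -0.7  5. ]
15.3 67.6 t 25.45 corner [15.68 17.16 67.8 ] f [0.  0.7 4.7]
```

View pics/s11.png

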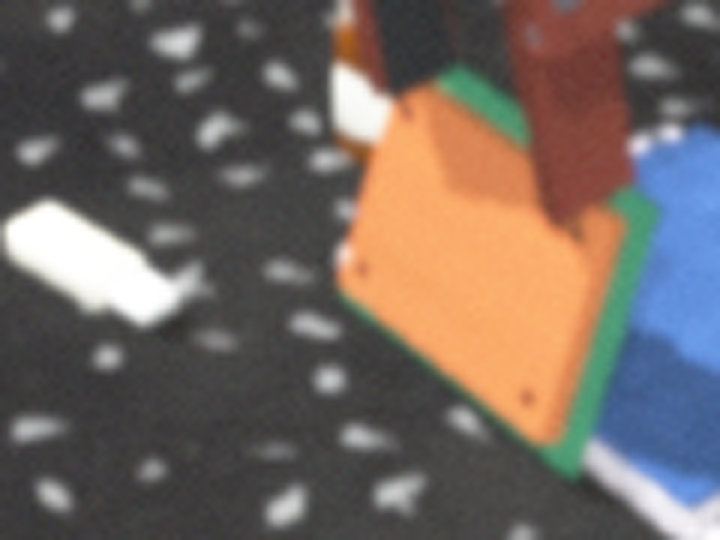

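View pics/w11.png

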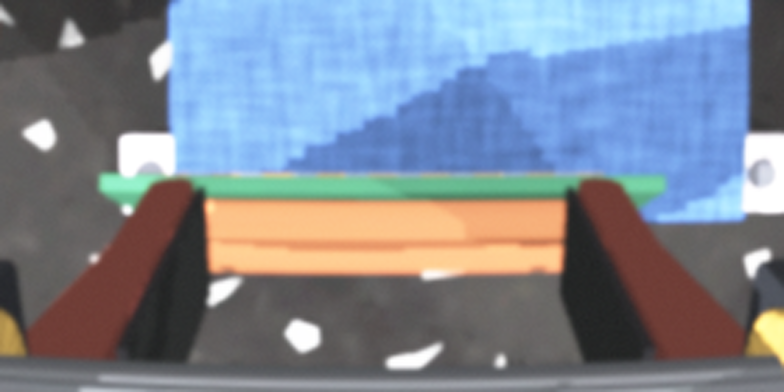

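About 104° now. I carry on forward and down, following the rim until it falls free.

```bash
python3 - <<'E'
from h import *
x,z=15.3,67.6
for k in range(6):
    x+=3.5; z-=.3+.25*k
    p,q=tcp(x,17,z,.2); env.move_l(p,q,rate=25); c,s=rep(f"{x:.1f} {z:.1f}")
    if abs(s["force"]).max()>16: break
snap("w12","wrist",(180,130,460,340),2.8); snap("s12","scene",(230,225,390,345),5)
E
```

```text
18.8 67.3 t 25.84 corner [18.73 17.06 67.12] f [0.5 0.9 3. ]
22.3 66.8 t 26.13 corner [21.46 16.68 65.97] f [ 0.5 -0.   0.2]
25.8 66.0 t 26.43 corner [25.72 16.91 65.69] f [ 0.4  0.5 -0.5]
29.3 64.9 t 26.73 corner [29.43 16.98 64.84] f [-0.6 -0.4 -0.4]
32.8 63.6 t 27.02 corner [32.9  17.   63.52] f [-0.7  0.4 -0.4]
36.3 62.1 t 27.32 corner [36.43 17.   61.95] f [-0.7  0.3 -0.1]
```

View pics/s12.png

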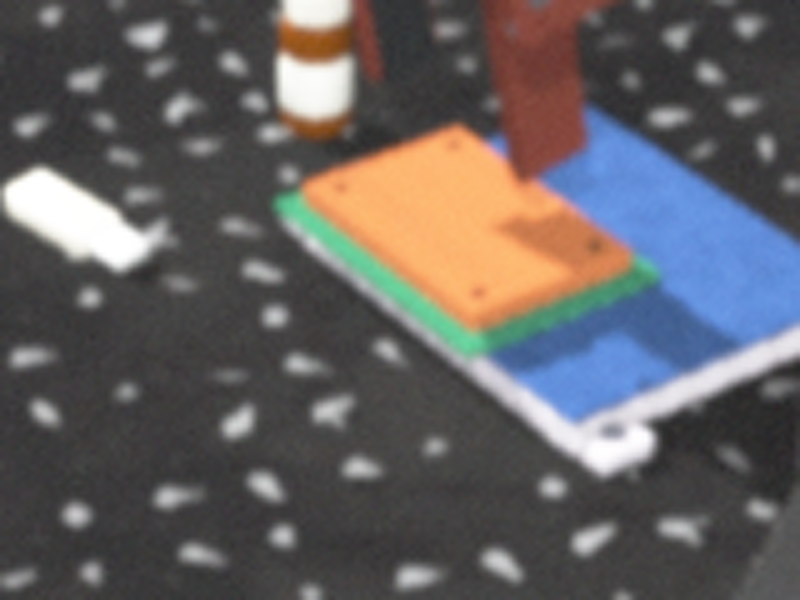

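View pics/w12.png

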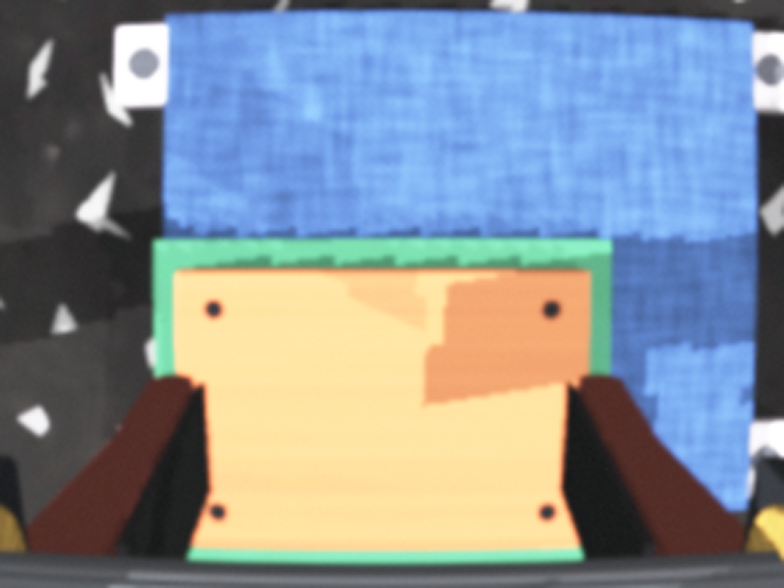

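It toppled flat, copper side up on the pad, and the fingers are clear of it. I withdraw upward and back, then check the result.

```bash
python3 - <<'E'
from h import *
p,q=tcp(20,17,150,.2); env.move_l(p,q,rate=150)
p,q=tcp(-170,17,170,.2); env.move_l(p,q,rate=200); env.hold(.2); rep()
t=viewer.camera("top"); s=viewer.camera("scene"); cv2.imwrite("pics/topF.png",t)
cv2.imwrite("pics/cF.png",cv2.resize(t[180:330,250:450],None,fx=4,fy=4,interpolation=cv2.INTER_CUBIC))
cv2.imwrite("pics/sF.png",cv2.resize(s[200:350,200:400],None,fx=4,fy=4,interpolation=cv2.INTER_CUBIC))
def st(p): d=p[:2]-SF; return np.round([np.cos(YAW)*d[0]+np.sin(YAW)*d[1],-np.sin(YAW)*d[0]+np.cos(YAW)*d[1]],1)
for cam,im,roi in (("top",t,(290,190,400,300)),("scene",s,(250,200,400,330))):
    c=rect(mask(im,[3,80,120],[22,255,255],roi)); b=cv2.minAreaRect(np.array([st(onz(cam,p,25)) for p in c[:,0].astype(float)],np.float32)); print(cam,np.round(b[0],1),np.round(b[1],1),round(b[2],1))
t0=cv2.imread("pics/top0.png")
for n,r in [("vial",(270,228,297,258)),("post",(394,222,418,246)),("stick",(272,283,312,306))]:
    f=lambda i:np.array(cv2.minAreaRect(cv2.findNonZero(mask(i,[0,0,150],[180,60,255],r)))[0])
    print(n,f(t0),f(t))
E
```

```text
t 29.48 corner [-169.3    17.01  169.85] f [-0.2  0.2  0.4]
top [25.4 17.2] [83.4 59.2] 87.6
scene [21.1 15.2] [94.8 64.7] 89.3
vial [285.89453125 245.51837158] [285.75689697 245.47709656]
post [402.25003052 236.75      ] [402.00003052 237.        ]
stick [294.39056396 292.33724976] [294.20831299 292.16818237]
```

View pics/cF.png

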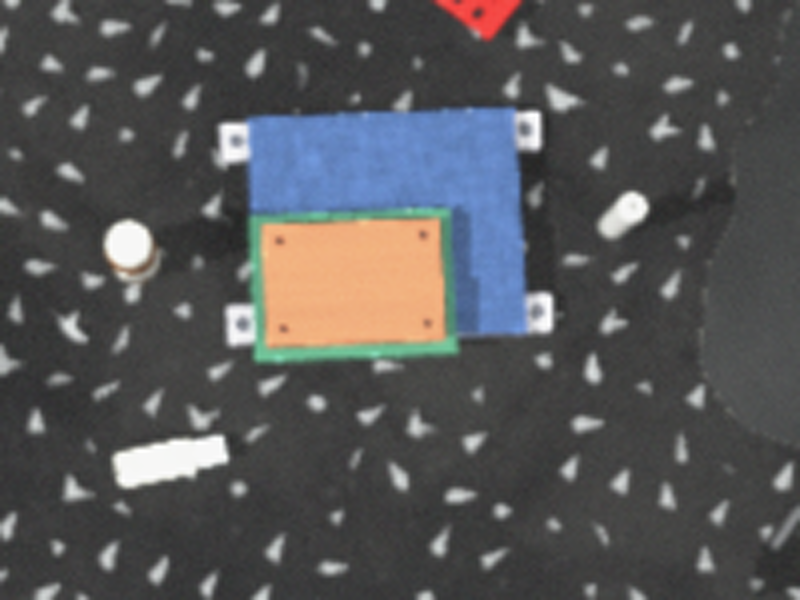

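View pics/sF.png

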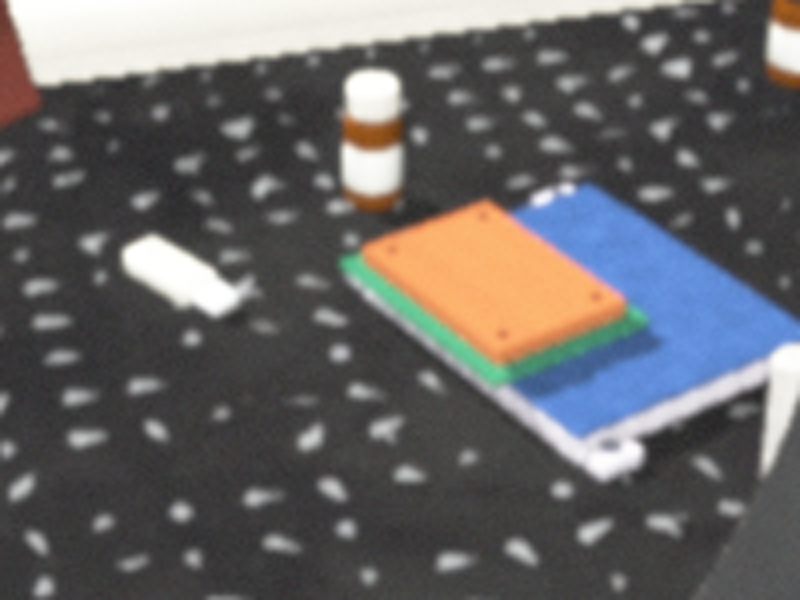

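The board lies flat and copper side up. The block measures 83x59 mm when cast at z = 25 mm, with its middle about (23,16) mm in the step frame. The vial, post and stick have not moved.

```bash
python3 - <<'E'
from h import *
print(workorder.sign_off())
E
```

```text
the job is handed in; nothing more can be done
None
```

The board now lies flat on the blue pad with its copper underside up, and I handed the job in at about 29.5 s of the 48 s allowed. sign_off gave no verdict, so the result rests on my own last checks.

**What I did:** I pushed the board with two fingertips until its far edge butted against the step (about 5 N). Then I pushed its near edge up along the tipping arc and past vertical until it toppled onto the pad.

**Last checks:**
- **Board:** its middle is about 23 mm behind the front edge and 16 mm left of the middle line. The two cameras differ by about 4 mm in x, within the limits either way.
- **Height:** cast at z = 25 mm, the top view gives a copper block of 83 x 59 mm, as it should be. The scene view measured it too large (95 x 65 mm), probably because its colour mask also caught the block's sides.
- **Bystanders:** the vial, post and stick moved less than half a pixel in the top view (under 1 mm).

**What did not go to plan:**
- At about 35° the far edge stuck on the step face by friction and the push force rose to 17 N. I eased back and it settled down again.
- Near vertical the fingertips crept onto the board's top edge and drew it over by friction, pressing down with about 12 N.

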